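# Knock a tight guide bush out of its housing on the ejector stand

## Robot

A 6-joint arm with a two-finger parallel gripper is mounted at the origin on a cart in front of the work surface, level with it; the furniture and walls round the work are solid. World frame = base frame: x ahead of the robot, y to its left, z up, the work surface at z = 0. Lengths are in m, angles in rad, forces in N, time in s.
With the tool pointing down it reaches from about 0.35 to 0.975 m from the base axis. Payload 4.9 kg.
Tool frame: the origin (TCP) lies between the finger pads; the fingertips stand 25 mm ahead of it and the grasp point (between the pads) lies 6 mm ahead of it (ctrl.tip_reach is the distance from the TCP to the fingertips, in m); z points along the fingers, y is the direction in which the jaws open and shut (so a half turn about z gives the same grasp; the last joint's range is limited). The gripper opens to 85 mm and grips with 20 to 120 N. Pads are 22 mm wide; open, the fingers measure 114 mm over their backs; the gripper's body (76 mm by 85 mm) begins 54 mm behind the grasp point. The pads swing forward as they close: fully open they stand 13 mm farther back than shut.
Start: joints at [-1.303, 0.053, 1.613, -0, 1.476, -0.119], TCP at [0.236, -0.579, 0.256] pointing down, gripper open.
Joint ranges: [-3.01, 3.01], [-1.01, 2.22], [0.06, 2.58], [-1.02, 4.17], [0.09, 2.62], [-3.14, 3.14]. Speed limits (rad/s): [2.57, 2.57, 3.14, 3.14, 3.14, 3.14].

## Interface

Orientations are given as a rotation vector (axis times angle).
In Python, from station import get_obs, get_image, camera_params, order, ctrl gives the robot as it stands.
- The arm moves only by the tool move_arm, never from a script. Its argument "deltas" is one flat list of numbers, 5 for each row, row after row: the opening, from -1 (shut) to 1 (fully open), so that 0 is half open, then the shift along the tool's x, y, z in m, then the turn about the tool's z in degrees. In form: [fingers, tx, ty, tz, turn, fingers, tx, ty, tz, turn, ...]. A call has 1 to 10 rows; each row is the pose to reach, as a shift and turn from the pose measured when the call began, along the tool's axes at that moment; what a row does not reach only later rows make up. A row lasts 1/10 s, in which the tool goes at most 50 mm and 8.59 degrees, less where a joint would pass 70% of its speed; a pose out of reach is approached as far as the arm can. A call with a gripper value outside its range is refused whole. The fingers move at their own pace and stop on an object; "force" is the grip in N (left out, the last holds). Time passes only in rows, so rows that repeat a pose let the fingers close. It gives the time, the measured TCP pose, the force and the opening at its end, in the units of the state.
- get_obs(): the state, without advancing time (a new reading comes with each control period).
- get_image(name): name is "scene" or "top"; returns the picture (400x640x3 uint8, red, green, blue); there is no depth.
- camera_params(name): a dict with "camera_matrix" (3x3 intrinsics, pixels), "extrinsics" (4x4, takes a point from camera to world coordinates). Camera axes: x right, y up, looking along -z (the intrinsics and any distortion apply to the point x, -y, -z); pixel columns grow to the right and rows downward; lengths in m; the calibration is good to about 2 mm. A picture is of the moment at which its call begins. camera_params takes no time and is no camera call.
- order.finish_job(): hands the job in, once; it reports no verdict.
The state is a dict: "t": time; "q": joint angles; "dq": joint speeds; "effort": joint torques, N m; "tool_pos": TCP position; "tool_rot": TCP orientation; "contact_force": force on the tool from outside, world axes, zero at the start; "wrist_torque": the same for the moment, N m; "opening": finger opening in m.
Only numpy, scipy, OpenCV 4.12 (cv2) and the standard library are available. Lean on these libraries where they do the work, as an engineer would, in place of code of your own. Each camera call takes 0.05 s, during which the arm holds its last target. There are 200 camera calls.

## Task

Knock the brass bush out of its aluminium housing: set the housing, open end up, over the post of the ejector stand with the narrower post, feeling for the post without forcing anything, and press it down until it sits flat on the stand's plate and the post has poked the bush up through the access hole. Then lift the bush out, stand it upright in the grey parts tray, and leave the housing sitting on the stand and the other things where they are.

Things in the scene. Friction and masses are not known exactly. Their poses are not given: they have to be found in the camera images.
- housing_center (a point): Guide-bush housing: loose aluminium block 74 (its x) x 46 (its y) x 36 mm high, 0.24 to 0.39 kg, upright on the worktop; this point is its centre, 18 mm above its underside. In the middle of its top is a round recess, 29 mm wide and 28 mm deep; a round access hole of 22 mm goes on through the 8 mm recess floor to the underside. Grasp it across its 46 mm width.
- bush_center (a point): Brass bush: tube of 28 mm outside diameter, 13 mm bore, 26 mm long, 0.08 kg; this point is its centre, half-way up. It starts in the housing's recess, its top 2 mm below the housing's top, out of reach of fingers, held by two spring plungers: 10 to 18 N from below move it. Raised over 13 mm it is loose; fully poked up (16 mm) it stands 14 mm proud of the housing.
- stand_20_slot (a point): Ejector stand with the narrower post (20 mm diameter, 24 mm high above the plate, 1.3 mm chamfer on top; 1 mm to spare all round in the access hole). This point is the centre of the slot in the plate's top face. The post is clamped in the slot up to 8 mm either side of this point along the stand's x axis, 0 along y; where it stands is not measured, so it must be felt for or seen.
- stand_28_slot (a point): Ejector stand for bigger housings: the same plate, but a post of 28 mm diameter, 24 mm high, too thick for the housing's access hole; this point is the centre of its slot, as on the other stand. The two stands may have changed places.
- tray: Parts tray: fixed grey open tray 130 (its x) x 100 (its y) x 16 mm, walls 3 mm; origin at the centre of its underside, inner floor 3 mm above it.
- housing: The housing as a body; origin at the centre of its underside, z up out of the recess.
- bush: The bush as a body; origin at the centre of its lower end.
- stand_20: The stand with the narrower post: steel plate 100 x 100 x 12 mm screwed down, origin at the centre of its underside, x along the slot. Its post does not shift under 60 N. It meets the bush when the housing's underside is 16 mm above the plate. More than 30 N from the post on the bush, or 45 N from the housing on the stand, is forcing and fails.
- stand_28: The stand with the thicker post as a body; origin at the centre of its underside.
- calliper: Steel calliper lying on the worktop, 71 x 200 x 12 mm; bystander.
- hex_key: Bent hex key lying on the worktop, 30 x 92 x 4 mm; bystander.
- weight_b: Turned steel weight with a neck, 48 mm diameter, 40 mm high, standing on the worktop; bystander.
- drop_tower: Drop tower behind the stands, fixed: base 250 x 170 x 24 mm, origin at its centre underneath; rods and a column up to 0.77 m stand on it, the nearest 62 mm in front of the origin, with cross-pieces to 86 mm. Keep the arm clear of it when swinging across.
Not all that is in view belongs to the job. Several things look just like the housing: the one meant starts farthest from the robot's base.

How it is judged:
On the way:
1. the housing sits flat on the plate over the 20 mm post and the bush has been poked up at least 13 mm (z of bush_center in the frame of housing between 0.034 and 0.041 m and z of housing_center in the frame of stand_20_slot below 0.02 m and angle between housing's own z axis and vertical below 0.05 rad and horizontal distance between housing_center and stand_20_slot below 0.011 m), for 0.2 s.
At the end, for the whole second after the job is handed in: the bush stands upright (within 0.1 rad) and at rest on the floor inside the tray, and the housing sits flat on the plate (within 2 mm, 0.05 rad) over the 20 mm post (x of bush_center in the frame of tray between -0.05 and 0.05 m and y of bush_center in the frame of tray between -0.036 and 0.036 m and z of bush_center in the frame of tray below 0.019 m and angle between bush's own z axis and vertical below 0.1 rad and linear speed of each of bush, housing below 0.02 m/s and z of housing_center in the frame of stand_20_slot below 0.02 m and angle between housing's own z axis and vertical below 0.05 rad and horizontal distance between housing_center and stand_20_slot below 0.011 m); the robot touches nothing.
It fails at once if the bush is pressed by the post with more than 30 N (contact force between bush and stand_20 above 30 N).
It fails at once if the housing is pressed on either stand with more than 45 N (contact force between housing and stand_20 above 45 N or contact force between housing and stand_28 above 45 N).
It fails at once if the calliper, the hex key or the weight is displaced by more than 3 cm (distance of any of calliper, hex_key, weight_b from where it was at the start of the episode above 0.03 m).
It also fails if it takes over 64 s, if anything falls off the work surface, if the arm or the gripper's body presses on something with over 40 N, if the wrist force passes 120 N, or if a joint passes its speed limit or range.

## Working session

There is one attempt and no reset: what is moved stays moved. The work goes in short steps, Python scripts to look and compute and a tool call to move; the robot and the scene stay as the last step left them, time stands still between calls to the robot, and variables do not carry over. Pictures are saved under pics/ and viewed, about 8 in all and at most 12, crops included, and the job is handed in when it is done.

Besides the shell and the picture viewer there is one more tool, called after "Call:" in YAML: its name, and indented under it one key for each argument. move_arm: Moves the arm, as the interface text tells. Its arguments: {"type":"object","properties":{"deltas":{"type":"array"},"force":{"type":"number"}},"required":["deltas"]}

```bash
mkdir -p pics
cat > h.py <<'E'
import numpy as np, cv2
from station import get_obs, get_image, camera_params, order, ctrl
def save(n,f,crop=None,scale=1):
    im=get_image(n); cv2.imwrite('pics/'+f+'_full.png',im[:,:,::-1])
    return im
def ray(n,u,v):
    p=camera_params(n);K=np.array(p['camera_matrix']);E=np.array(p['extrinsics'])
    d=np.linalg.inv(K)@[u,v,1]; d=np.array([d[0],-d[1],-d[2]])
    return E[:3,3],E[:3,:3]@d
def onz(n,u,v,z):
    o,d=ray(n,u,v); return o+d*(z-o[2])/d[2]
def proj(n,P):
    p=camera_params(n);K=np.array(p['camera_matrix']);E=np.array(p['extrinsics'])
    c=E[:3,:3].T@(np.array(P)-E[:3,3]); q=K@[c[0],-c[1],-c[2]]; return q[:2]/q[2]
def tri(a,b):
    A=[];r=[]
    for n,u,v in (a,b):
        o,d=ray(n,u,v);d=d/np.linalg.norm(d);M=np.eye(3)-np.outer(d,d);A.append(M);r.append(M@o)
    return np.linalg.lstsq(np.vstack(A),np.hstack(r),rcond=None)[0]
E
python3 - <<'E'
from h import *
a=save('scene','s0');b=save('top','t0')
for n in('scene','top'):
    p=camera_params(n);print(n,{k:np.round(v,3).tolist() for k,v in p.items()})
o=get_obs();print(o)
E
```

```text
scene {'camera_matrix': [[478.443, 0.0, 324.424], [0.0, 478.443, 211.992], [0.0, 0.0, 1.0]], 'extrinsics': [[-0.792, 0.277, -0.543, -0.112], [-0.61, -0.337, 0.717, 0.913], [0.016, 0.9, 0.436, 0.58], [0.0, 0.0, 0.0, 1.0]]}
top {'camera_matrix': [[448.024, 0.0, 322.157], [0.0, 448.024, 197.133], [0.0, 0.0, 1.0]], 'extrinsics': [[-0.015, 0.992, -0.128, 0.383], [-1.0, -0.016, -0.009, 0.032], [-0.011, 0.128, 0.992, 1.1], [0.0, 0.0, 0.0, 1.0]]}
{'t': 0.1, 'q': array([-1.30301811e+00,  5.32833895e-02,  1.61416032e+00, -3.33209328e-06,
        1.47599050e+00, -1.18989029e-01]), 'dq': array([-5.60003907e-04,  9.28241198e-04, -2.76953006e-03,  8.02645727e-04,
        7.51933680e-05,  8.20279569e-04]), 'effort': array([-1.52610623e-04, -3.94904995e+01, -3.71363640e+01, -2.21184018e-04,
        3.92855087e-03,  2.20145847e-05]), 'tool_pos': array([ 0.23561604, -0.57832908,  0.25518836]), 'tool_rot': array([-3.08122998e+00, -6.03400575e-01,  2.20069955e-04]), 'contact_force': array([-0.44313179, -0.4732309 , -0.74673821]), 'wrist_torque': array([-0.00946177,  0.05025715, -0.01926521]), 'opening': 0.08557701204379435}
```

View pics/s0_full.png

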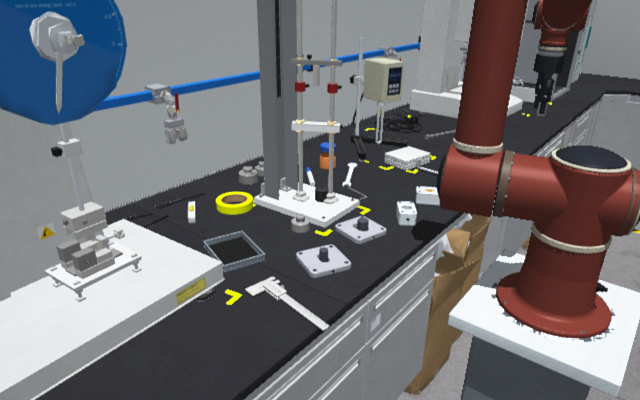

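View pics/t0_full.png

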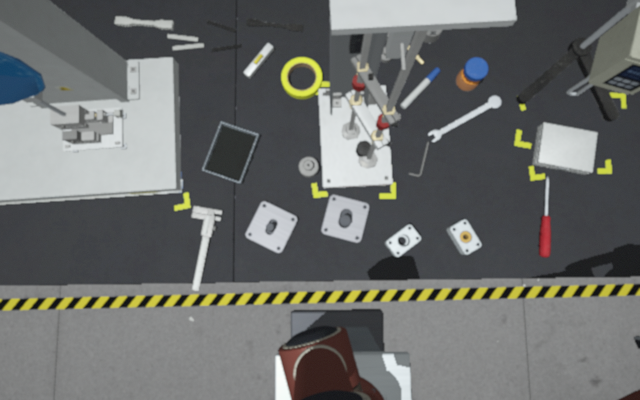

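The top view shows two housing-like blocks, at pixels (403,240) and (464,237). The plates with posts are at (272,227) and (346,218), and the tray is at (231,152). The scene view shows the blocks at (406,212) and (428,195), and the posts at (323,255) and (362,225). I'll check these in one close crop.

Run:
```python
from h import *
for n,pts in (('top',[(403,240),(464,237),(272,227),(346,218),(231,152),(566,147)]),):
    for u,v in pts:
        p=onz(n,u,v,.036);print((u,v),p.round(3),np.hypot(*p[:2]).round(3))
t=cv2.imread('pics/t0_full.png');s=cv2.imread('pics/s0_full.png')
f=lambda im,x0,x1,y0,y1:cv2.resize(im[y0:y1,x0:x1],(800,300),interpolation=cv2.INTER_CUBIC)
cv2.imwrite('pics/c0.png',np.vstack([f(t,280,490,185,264),f(s,290,450,180,240)]))
cv2.imwrite('pics/c0.png',np.vstack([cv2.resize(t[180:264,240:490],None,fx=3.2,fy=3.2,interpolation=2),cv2.resize(s[180:284,290:450],(500,325),interpolation=2,).copy() if 0 else cv2.copyMakeBorder(cv2.resize(s[180:284,290:450],None,fx=3.125,fy=3.125,interpolation=2),0,0,0,300,0)]))
```

```text
(403, 240) [ 0.415 -0.147  0.036] 0.441
(464, 237) [ 0.42  -0.291  0.036] 0.511
(272, 227) [0.451 0.162 0.036] 0.479
(346, 218) [ 0.469 -0.014  0.036] 0.47
(231, 152) [0.635 0.262 0.036] 0.687
(566, 147) [ 0.633 -0.549  0.036] 0.838
```

View pics/c0.png

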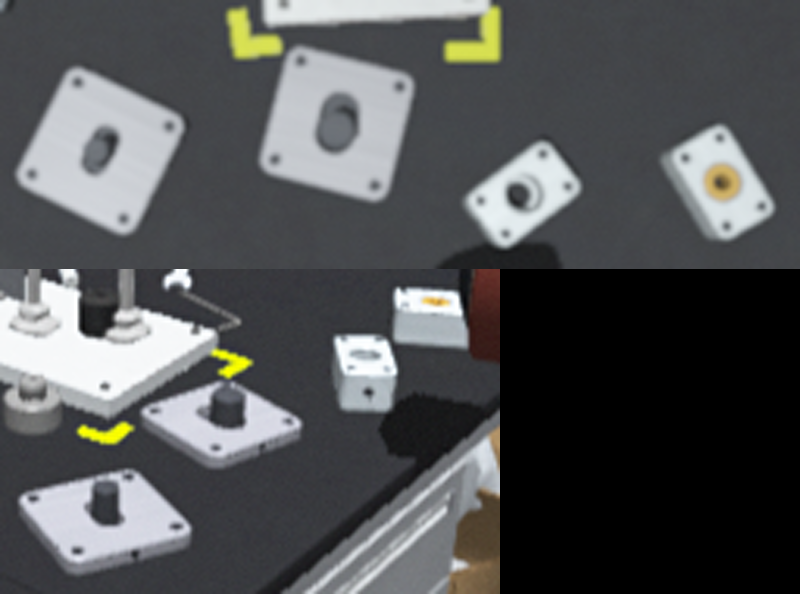

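The candidates are the empty block at (403,240), 0.44 m from the base, and the block with the brass bush at (464,237), 0.51 m away. I choose the second because it is farther and holds the bush. The narrower post is on the left stand, at top (272,227) and scene (323,255).

Run:
```python
from h import *
t=cv2.imread('pics/t0_full.png');s=cv2.imread('pics/s0_full.png')
def blob(im,box,f):
    x0,x1,y0,y1=box;c=cv2.resize(im[y0:y1,x0:x1],None,fx=8,fy=8,interpolation=cv2.INTER_CUBIC)
    m=f(c,cv2.cvtColor(c,cv2.COLOR_BGR2HSV)).astype(np.uint8)
    cs,_=cv2.findContours(m,cv2.RETR_EXTERNAL,cv2.CHAIN_APPROX_NONE);c=max(cs,key=cv2.contourArea)
    return ((c.reshape(-1,2)+.5)/8-.5+[x0,y0]).astype(np.float32)
brass=lambda c,h:(h[...,1]>90)&(h[...,0]<30)
bt=blob(t,(440,490,215,262),brass);bs=blob(s,(410,445,180,205),brass)
ct=cv2.minEnclosingCircle(bt)[0];m=cv2.fitEllipse(bt)[0];ms=cv2.fitEllipse(bs)[0]
print('brass top',m,'scene',ms,'tri',tri(('top',*m),('scene',*ms)).round(4), 'onz .034',onz('top',*m,.034).round(4))
# grey level: bright top faces
for th in (150,170,190,205):
  w=blob(t,(440,490,215,262),lambda c,h:(c.min(2)>th)|brass(c,h))
  W=np.array([onz('top',u,v,.036)[:2] for u,v in w],np.float32);r=cv2.minAreaRect(W);print('housing',th,np.round(r[0],4),np.round(r[1],4),r[2])
for nm,box in (('st20',(240,305,195,258)),):
  w=blob(t,box,lambda c,h:c.min(2)>130);W=np.array([onz('top',u,v,.012)[:2] for u,v in w],np.float32);r=cv2.minAreaRect(W);print(nm,np.round(r[0],4),np.round(r[1],4),r[2])
  ws=blob(s,(290,355,240,280),lambda c,h:c.min(2)>110);
  W=np.array([onz('scene',u,v,.012)[:2] for u,v in ws],np.float32);r=cv2.minAreaRect(W);print(nm,'scene',np.round(r[0],4),np.round(r[1],4),r[2])
  # height of a plate corner: leftmost/rightmost
w=blob(t,(195,265,110,190),lambda c,h:c.max(2)>95)
r=cv2.minAreaRect(w);W=np.array([onz('top',u,v,.016)[:2] for u,v in w],np.float32);r=cv2.minAreaRect(W);print('tray',np.round(r[0],4),np.round(r[1],4),r[2])
big=lambda im,x0,x1,y0,y1,k:cv2.resize(im[y0:y1,x0:x1],None,fx=k,fy=k,interpolation=cv2.INTER_CUBIC)
a=big(t,245,300,198,256,8);b=big(s,293,353,240,280,8);b=cv2.copyMakeBorder(b,0,a.shape[0]-b.shape[0],0,0,0)
o=np.hstack([a,b]);o=cv2.resize(o,None,fx=.86,fy=.86);print(o.shape);cv2.imwrite('pics/c1.png',o)
```

```text
brass top (465.239013671875, 236.47434997558594) scene (442.2467956542969, 193.59242248535156) tri [ 0.4048 -0.3062  0.024 ] onz .034 [ 0.4214 -0.2948  0.034 ]
housing 150 [ 0.4211 -0.2938] [0.0758 0.0495] 28.824724197387695
housing 170 [ 0.4212 -0.2941] [0.0744 0.0473] 28.997377395629883
housing 190 [ 0.4213 -0.2943] [0.0726 0.0451] 28.9892578125
housing 205 [ 0.4214 -0.2944] [0.0706 0.0427] 29.04856300354004Traceback (most recent call last):
  File "<stdin>", line 17, in <module>
  File "h.py", line 11, in onz
    o,d=ray(n,u,v); return o+d*(z-o[2])/d[2]
        ~~~^^^^^^^
  File "h.py", line 7, in ray
    p=camera_params(n);K=np.array(p['camera_matrix']);E=np.array(p['extrinsics'])
ValueError: time passes only in moves, steps and waits
```

```bash
sed -i 's/^def ray/_c={}\ndef cp(n):\n    if n not in _c: _c[n]=camera_params(n)\n    return _c[n]\ndef ray/; s/p=camera_params(n)/p=cp(n)/' h.py
cat >> h.py <<'E'
def blob(im,box,f):
    x0,x1,y0,y1=box;c=cv2.resize(im[y0:y1,x0:x1],None,fx=8,fy=8,interpolation=cv2.INTER_CUBIC)
    m=f(c,cv2.cvtColor(c,cv2.COLOR_BGR2HSV)).astype(np.uint8)
    cs,_=cv2.findContours(m,cv2.RETR_EXTERNAL,cv2.CHAIN_APPROX_NONE);c=max(cs,key=cv2.contourArea)
    return ((c.reshape(-1,2)+.5)/8-.5+[x0,y0]).astype(np.float32)
def rect(n,w,z):
    W=np.array([onz(n,u,v,z)[:2] for u,v in w],np.float32);r=cv2.minAreaRect(W)
    return np.round(r[0],4),np.round(r[1],4),round(r[2],1),np.round(cv2.boxPoints(r),4).tolist()
brass=lambda c,h:(h[...,1]>90)&(h[...,0]<30)
E
python3 - <<'E'
from h import *
t=cv2.imread('pics/t0_full.png');s=cv2.imread('pics/s0_full.png')
m=cv2.fitEllipse(blob(t,(440,490,215,262),brass))[0];
bs=blob(s,(420,437,182,194),brass);ms=cv2.fitEllipse(bs)[0]
print('brass',m,ms,tri(('top',*m),('scene',*ms)).round(4))
print('st20',rect('top',blob(t,(240,305,195,258),lambda c,h:c.min(2)>130),.012))
print('st20s',rect('scene',blob(s,(290,355,240,280),lambda c,h:c.min(2)>120),.012))
print('tray',rect('top',blob(t,(195,265,110,190),lambda c,h:c.max(2)>95),.016))
big=lambda im,x0,x1,y0,y1,k:cv2.resize(im[y0:y1,x0:x1],None,fx=k,fy=k,interpolation=cv2.INTER_CUBIC)
a=big(t,245,300,198,256,8);b=big(s,293,353,240,280,8);b=cv2.copyMakeBorder(b,0,a.shape[0]-b.shape[0],0,0,0)
o=np.hstack([a,b]);o=cv2.resize(o,None,fx=.86,fy=.86);print(o.shape);cv2.imwrite('pics/c1.png',o)
E
```

```text
brass (465.239013671875, 236.47434997558594) (428.8718566894531, 189.9428253173828) [ 0.4216 -0.2946  0.0344]
st20 (array([0.4533, 0.1679]), array([0.101 , 0.1012]), 63.3, [[0.38530001044273376, 0.14550000429153442], [0.4756999909877777, 0.10000000149011612], [0.5212000012397766, 0.19020000100135803], [0.4307999908924103, 0.23579999804496765]])
st20s (array([0.4485, 0.1737]), array([0.1026, 0.1142]), 63.5, [[0.37450000643730164, 0.15320000052452087], [0.47679999470710754, 0.10239999741315842], [0.5224999785423279, 0.19419999420642853], [0.4203000068664551, 0.2451000064611435]])
tray (array([0.6403, 0.2689]), array([0.1062, 0.1365]), 69.9, [[0.5579000115394592, 0.24250000715255737], [0.6861000061035156, 0.1956000030040741], [0.722599983215332, 0.2953000068664551], [0.5943999886512756, 0.3422999978065491]])
(399, 791, 3)
```

View pics/c1.png

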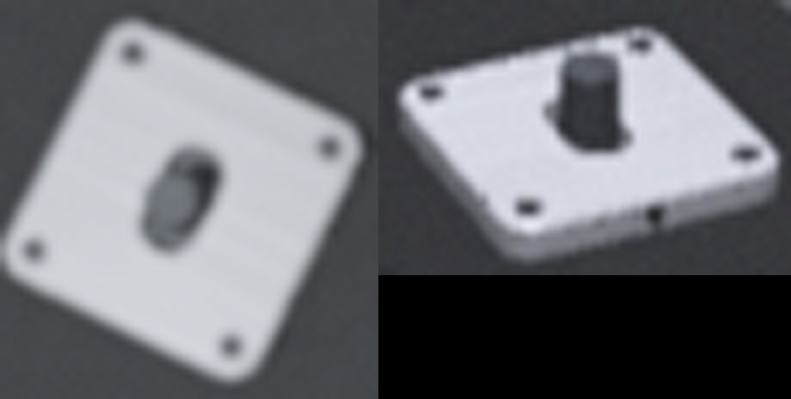

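The crop shows the post top centred near (173,197) in its left half and (213,70) in its right half. The slot runs up and to the right, with the post toward its lower-left end. The brass face triangulates to z = 0.034, as it should.

```bash
cat >> h.py <<'E'
def delta(P,yaw=None):
    """tool-frame shift to world P, and turn (deg) to bring tool x axis to yaw deg (mod 180)"""
    o=get_obs();R=cv2.Rodrigues(np.array(o['tool_rot'],float))[0]
    d=R.T@(np.array(P)-o['tool_pos']);y0=np.degrees(np.arctan2(R[1,0],R[0,0]))
    tr=None if yaw is None else -((yaw-y0+90)%180-90)
    print('t',round(o['t'],2),'tcp',o['tool_pos'].round(4),'yaw',y0.round(2),'tilt',np.degrees(np.arccos(-R[2,2])).round(2),'shift',d.round(4),'turn',tr,'F',o['contact_force'].round(1),'M',o['wrist_torque'].round(2),'open',round(o['opening'],4))
E
python3 - <<'E'
from h import *
f=lambda x0,y0,cx,cy:(x0+cx/6.88-.44,y0+cy/6.88-.44)
a=f(245,198,173,197);b=f(293,240,213,70)
print(a,b,'tri',tri(('top',*a),('scene',*b)).round(4),onz('top',*a,.036).round(4),onz('scene',*b,.036).round(4))
c=f(245,198,180,200)
for yaw in(29,):delta([.4215,-.2945,.12],yaw)
e=np.radians(-26.7);ex=np.array([np.cos(e),np.sin(e)])
for p in (onz('top',*a,.036),onz('scene',*b,.036)):
  v=p[:2]-[.4533,.1679];print('along',v@ex,'perp',v@[-ex[1],ex[0]])
E
```

```text
(269.7053488372093, 226.19372093023256) (323.5193023255814, 249.73441860465115) tri [0.4527 0.1681 0.0321] [0.4527 0.1678 0.036 ] [0.4485 0.1733 0.036 ]
t 0.1 tcp [ 0.2356 -0.5783  0.2552] yaw 22.16 tilt 0.11 shift [ 0.2792 -0.1925  0.1356] turn -6.839862231987212 F [-0.4 -0.5 -0.7] M [-0.01  0.05 -0.02] open 0.0856
along -0.0005054189923623673 perp -0.0003927589453467252
along -0.006752564583259595 perp 0.002667783351148499
```

Call:
move_arm:
  deltas: [1,0.035,-0.024,0,-2,1,0.07,-0.048,0.01,-4,1,0.105,-0.072,0.03,-6,1,0.14,-0.096,0.05,-6.8,1,0.175,-0.12,0.07,-6.8,1,0.21,-0.145,0.09,-6.8,1,0.245,-0.17,0.11,-6.8,1,0.279,-0.1925,0.135,-6.8,1,0.279,-0.1925,0.135,-6.8,1,0.279,-0.1925,0.135,-6.8]
  force: 60

```text
t: 1.1
tool_pos: [0.4211, -0.2934, 0.1195]
tool_rot: [-3.038, -0.788, 0.002]
contact_force: [0.8, 0.1, 0.3]
opening: 0.0855
```

Run:
```python
from h import *
delta([.4215,-.2945,.030],29)
im=save('top','t1')
```

```text
t 1.1 tcp [ 0.4211 -0.2934  0.1195] yaw 29.08 tilt 0.22 shift [-0.0001  0.0015  0.0895] turn 0.08449023005120182 F [0.8 0.1 0.3] M [-0.04  0.02 -0.  ] open 0.0855
```

Descend and grip.

Call:
move_arm:
  deltas: [1,0,0.001,0.03,0,1,0,0.001,0.06,0,1,0,0.001,0.08,0,1,0,0.001,0.0895,0,1,0,0.001,0.0895,0,-0.2,0,0.001,0.0895,0,-0.2,0,0.001,0.0895,0,-0.2,0,0.001,0.0895,0,-0.2,0,0.001,0.0895,0,-0.2,0,0.001,0.0895,0]

```text
t: 2.15
tool_pos: [0.4229, -0.2967, 0.0329]
tool_rot: [3.04, 0.786, 0.002]
contact_force: [-0.1, -0.6, 6.6]
opening: 0.0449
```

Run:
```python
from h import *
delta([.4215,-.2945,.030],29)
```

```text
t 2.15 tcp [ 0.4229 -0.2967  0.0329] yaw 29.0 tilt 0.13 shift [-0.0002 -0.0026  0.0029] turn 0.004384262342114198 F [-0.1 -0.6  6.6] M [-0.22 -0.01 -0.03] open 0.0449
```

Call:
move_arm:
  deltas: [-0.2,0,0,-0.01,0,-0.2,0,0,-0.03,0,-0.2,0,0,-0.06,0,-0.2,0,0,-0.09,0,-0.2,0,0,-0.12,0,-0.2,0,0,-0.13,0,-0.2,0,0,-0.13,0]

```text
t: 2.85
tool_pos: [0.4231, -0.2967, 0.164]
tool_rot: [3.038, 0.786, 0.004]
contact_force: [0.5, 0.4, -3.7]
opening: 0.045
```

Run:
```python
from h import *
delta([.452,.168,.16],63.3)
im=save('scene','s2');im2=save('top','t2')
c=cv2.resize(im[150:270,330:530,::-1],None,fx=4,fy=4);cv2.imwrite('pics/c2.png',c)
```

```text
t 2.85 tcp [ 0.4231 -0.2967  0.164 ] yaw 29.01 tilt 0.26 shift [ 0.2507 -0.3924  0.0028] turn -34.29035531543033 F [ 0.5  0.4 -3.7] M [-0.02  0.04 -0.04] open 0.045
```

View pics/c2.png

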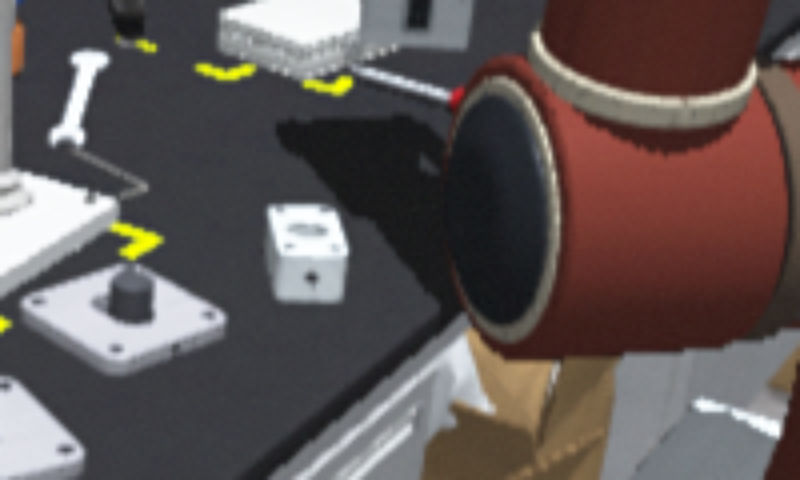

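The crop shows the arm hiding the gripper, and the block is gone from its old place. The 3.7 N load and the 45 mm opening show that it is held. I'll carry it over at height.

Call:
move_arm:
  deltas: [-0.2,0.015,-0.024,0,-2,-0.2,0.04,-0.063,0,-5,-0.2,0.066,-0.104,0,-9,-0.2,0.093,-0.146,0,-13,-0.2,0.12,-0.187,0,-17,-0.2,0.146,-0.229,0,-21,-0.2,0.173,-0.27,0,-25,-0.2,0.199,-0.312,0,-29,-0.2,0.225,-0.353,0,-32,-0.2,0.24,-0.375,0,-34.3]

```text
t: 3.95
tool_pos: [0.4477, 0.1518, 0.1585]
tool_rot: [-2.667, -1.653, 0.006]
contact_force: [-0.8, -1.6, -4.1]
opening: 0.045
```

Run:
```python
from h import *
delta([.452,.168,.16],63.3)
```

```text
t 3.95 tcp [0.4477 0.1518 0.1585] yaw 63.59 tilt 0.31 shift [ 0.0164 -0.0034 -0.0015] turn 0.2859811713468048 F [-0.8 -1.6 -4.1] M [-0.03 -0.02  0.  ] open 0.045
```

Call:
move_arm:
  deltas: [-0.2,0.008,-0.002,0,0,-0.2,0.0164,-0.0034,0.01,0,-0.2,0.0164,-0.0034,0.03,0,-0.2,0.0164,-0.0034,0.05,0,-0.2,0.0164,-0.0034,0.068,0,-0.2,0.0164,-0.0034,0.073,0,-0.2,0.0164,-0.0034,0.0735,0,-0.2,0.0164,-0.0034,0.0735,0]

```text
t: 4.75
tool_pos: [0.4519, 0.1676, 0.0852]
tool_rot: [-2.668, -1.652, 0.006]
contact_force: [-0.2, -0.4, -3.7]
opening: 0.045
```

Run:
```python
from h import *
delta([.452,.168,.075],63.3)
im=save('scene','s3')[:,:,::-1];t=save('top','t3')[:,:,::-1]
k=lambda a:cv2.resize(a,None,fx=5,fy=5,interpolation=2)
cv2.imwrite('pics/c3.png',np.hstack([k(im[205:285,283:363]),k(t[185:265,230:310])]))
```

```text
t 4.75 tcp [0.4519 0.1676 0.0852] yaw 63.52 tilt 0.29 shift [ 0.0004 -0.0001  0.0102] turn 0.22378498636581412 F [-0.2 -0.4 -3.7] M [ 0.01 -0.05 -0.09] open 0.045
```

View pics/c3.png

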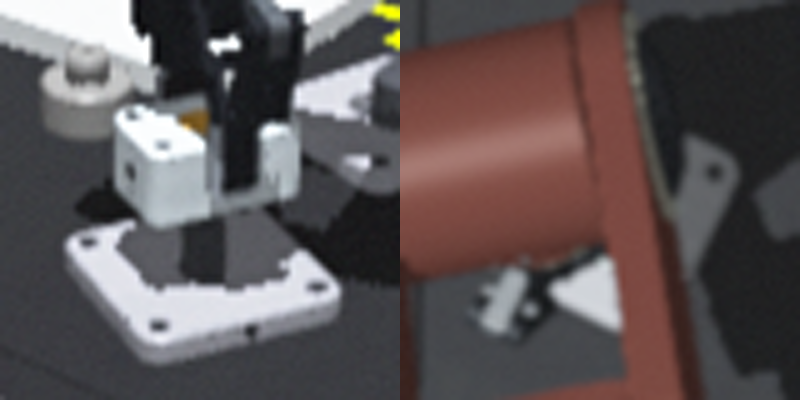

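The crop shows the housing level above the stand, with the post under its middle. I'll lower it gently to feel for the post. If the hole misses, contact should come at TCP z of about 0.069.

Call:
move_arm:
  deltas: [-0.2,0.0004,0,0.005,0,-0.2,0.0004,0,0.01,0,-0.2,0.0004,0,0.013,0,-0.2,0.0004,0,0.015,0,-0.2,0.0004,0,0.017,0,-0.2,0.0004,0,0.019,0,-0.2,0.0004,0,0.021,0,-0.2,0.0004,0,0.021,0]

```text
t: 5.65
tool_pos: [0.4524, 0.1683, 0.0647]
tool_rot: [-2.668, -1.653, 0.004]
contact_force: [0.1, -0.3, -4.8]
opening: 0.0451
```

Run:
```python
from h import *
delta([.452,.168,.064],63.3)
```

```text
t 5.65 tcp [0.4524 0.1683 0.0647] yaw 63.55 tilt 0.24 shift [-0.0004 -0.0002  0.0007] turn 0.25126871359645975 F [ 0.1 -0.3 -4.8] M [-0.05 -0.03 -0.  ] open 0.0451
```

Call:
move_arm:
  deltas: [-0.2,0,0,0.001,0,-0.2,0,0,0.002,0,-0.2,0,0,0.003,0,-0.2,0,0,0.004,0,-0.2,0,0,0.005,0,-0.2,0,0,0.006,0,-0.2,0,0,0.006,0]

```text
t: 6.35
tool_pos: [0.4531, 0.1684, 0.0593]
tool_rot: [-2.669, -1.653, 0.002]
contact_force: [0.8, 0.4, 1.1]
opening: 0.0453
```

Run:
```python
from h import *
delta([.452,.168,.064],63.3)
```

```text
t 6.35 tcp [0.4531 0.1684 0.0593] yaw 63.56 tilt 0.15 shift [-0.0008 -0.0008 -0.0047] turn 0.2571158085185772 F [0.8 0.4 1.1] M [ 0.03 -0.22 -0.04] open 0.0453
```

The housing passed 0.069 freely and first load came near 0.060, so the post is in the hole and on the bush. I'll press slowly with a firmer grip.

Call:
move_arm:
  deltas: [-0.2,0,0,0.001,0,-0.2,0,0,0.002,0,-0.2,0,0,0.003,0,-0.2,0,0,0.004,0,-0.2,0,0,0.005,0,-0.2,0,0,0.006,0,-0.2,0,0,0.007,0,-0.2,0,0,0.008,0,-0.2,0,0,0.008,0]
  force: 90

```text
t: 7.25
tool_pos: [0.4531, 0.1684, 0.0513]
tool_rot: [-2.669, -1.653, 0.002]
contact_force: [0.3, 0.4, -3.9]
opening: 0.0447
```

Run:
```python
from h import *
delta([.452,.168,.045],63.3)
```

```text
t 7.25 tcp [0.4531 0.1684 0.0513] yaw 63.56 tilt 0.15 shift [-0.0008 -0.0008  0.0063] turn 0.25748415303471006 F [ 0.3  0.4 -3.9] M [-0.02  0.03  0.02] open 0.0447
```

Call:
move_arm:
  deltas: [-0.2,0,0,0.001,0,-0.2,0,0,0.002,0,-0.2,0,0,0.003,0,-0.2,0,0,0.003,0]

```text
t: 7.65
tool_pos: [0.4529, 0.1683, 0.0481]
tool_rot: [-2.669, -1.653, 0.002]
contact_force: [0.0, -0.8, -4.1]
opening: 0.0449
```

Run:
```python
from h import *
delta([.452,.168,.045],63.3)
im=save('scene','s4')[:,:,::-1]
cv2.imwrite('pics/c4.png',cv2.resize(im[205:285,273:373],None,fx=6,fy=6,interpolation=2))
```

```text
t 7.65 tcp [0.4529 0.1683 0.0481] yaw 63.56 tilt 0.16 shift [-0.0007 -0.0007  0.0031] turn 0.2568170116016688 F [ 0.  -0.8 -4.1] M [-0.04 -0.01 -0.01] open 0.0449
```

View pics/c4.png

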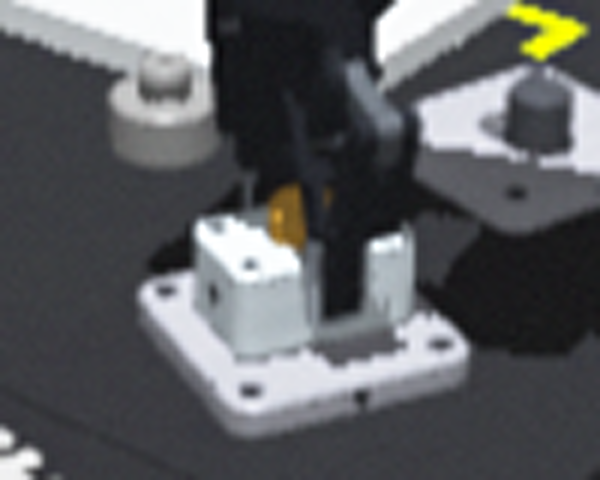

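The crop shows the brass standing proud at about (285,215) and the housing a few mm above the plate. I'll seat it.

Call:
move_arm:
  deltas: [-0.2,0,0,0.001,0,-0.2,0,0,0.002,0,-0.2,0,0,0.003,0,-0.2,0,0,0.004,0,-0.2,0,0,0.005,0,-0.2,0,0,0.006,0,-0.2,0,0,0.006,0]

```text
t: 8.4
tool_pos: [0.4533, 0.1684, 0.0449]
tool_rot: [-2.668, -1.653, 0.005]
contact_force: [-10.3, -3.4, 17.1]
opening: 0.0447
```

Run:
```python
from h import *
delta([.452,.168,.045],63.3)
```

```text
t 8.4 tcp [0.4533 0.1684 0.0449] yaw 63.58 tilt 0.25 shift [-0.0009 -0.001  -0.0001] turn 0.27515065690121787 F [-10.3  -3.4  17.1] M [-0.5   1.79 -0.01] open 0.0447
```

Seated: TCP z of 0.045 is just what was predicted, at about 17 N. I'll relax, open and lift clear.

Call:
move_arm:
  deltas: [-0.2,0,0,0.0,0,-0.2,0,0,0,0,-0.2,0,0,0,0,0.3,0,0,0,0,0.6,0,0,0,0,0.6,0,0,0,0,0.6,0,0,-0.03,0,0.6,0,0,-0.06,0,0.6,0,0,-0.09,0,0.6,0,0,-0.09,0]

```text
t: 9.4
tool_pos: [0.4571, 0.1691, 0.1402]
tool_rot: [2.67, 1.655, 0.01]
contact_force: [0.7, 0.3, -0.4]
opening: 0.0684
```

Run:
```python
from h import *
delta([.452,.168,.045],63.3);print(ctrl.tip_reach)
im=save('scene','s5')[:,:,::-1]
b=blob(im,(300,345,225,260),brass)
print(cv2.boundingRect(b),b[:,0].min(),b[:,0].max(),b[:,1].min(),b[:,1].max())
t=save('top','t5')[:,:,::-1];k=lambda a:cv2.resize(a,None,fx=5,fy=5,interpolation=2)
cv2.imwrite('pics/c5.png',np.hstack([k(im[205:285,283:363]),k(t[185:265,230:310])]))
```

```text
t 9.4 tcp [0.4571 0.1691 0.1402] yaw 63.58 tilt 0.35 shift [-0.0037 -0.0044  0.0951] turn 0.27606801931122504 F [ 0.7  0.3 -0.4] M [-0.05 -0.02 -0.05] open 0.0684
0.025
(316, 234, 14, 13) 316.1875 329.3125 234.9375 246.8125
```

View pics/c5.png

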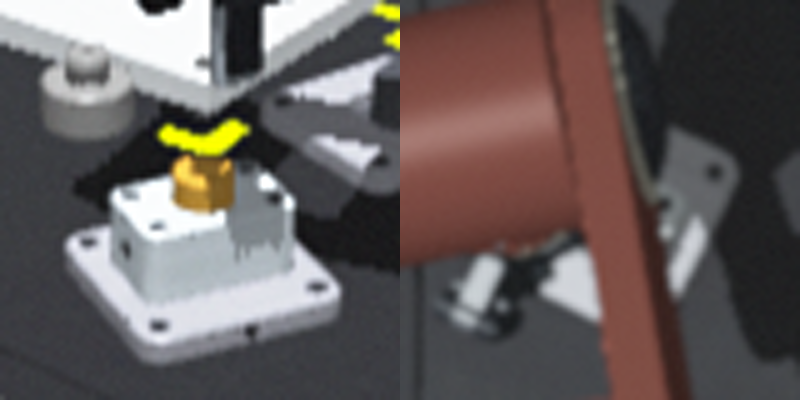

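The crop shows the housing flat on the plate and the bush upright and proud, with brass at scene x 316–329, y 235–247. Next I'll grip the proud 14 mm, keeping the tips above the housing top at z 0.048.

Call:
move_arm:
  deltas: [0.2,-0.0024,-0.0034,0.02,0,0.0,-0.0024,-0.0034,0.04,0,0.0,-0.0024,-0.0034,0.055,0,0,-0.0024,-0.0034,0.062,0,0,-0.0024,-0.0034,0.0645,0,0,-0.0024,-0.0034,0.0645,0]
  force: 40

```text
t: 10.1
tool_pos: [0.4495, 0.1676, 0.0708]
tool_rot: [-2.668, -1.653, 0.006]
contact_force: [-1.0, -1.1, 3.2]
opening: 0.0427
```

Run:
```python
from h import *
delta([.453,.1685,.0755],63.6)
```

```text
t 10.1 tcp [0.4495 0.1676 0.0708] yaw 63.57 tilt 0.27 shift [ 0.0024  0.0027 -0.0047] turn -0.031731434112032275 F [-1.  -1.1  3.2] M [-0.1   0.23 -0.03] open 0.0427
```

Call:
move_arm:
  deltas: [0,0.0012,0.0013,-0.004,0,0,0.0024,0.0027,-0.005,0,0,0.0024,0.0027,-0.005,0,0,0.0024,0.0027,-0.005,0]

```text
t: 10.5
tool_pos: [0.453, 0.1686, 0.0757]
tool_rot: [-2.668, -1.653, 0.006]
contact_force: [0.1, 0.5, 0.3]
opening: 0.0427
```

Run:
```python
from h import *
delta([.453,.1685,.0755],63.6)
```

```text
t 10.5 tcp [0.453  0.1686 0.0757] yaw 63.57 tilt 0.27 shift [-0.0001 -0.      0.0002] turn -0.029189224521928736 F [0.1 0.5 0.3] M [-0.   -0.02 -0.07] open 0.0427
```

Call:
move_arm:
  deltas: [-0.5,0,0,0,0,-0.5,0,0,0,0,-0.5,0,0,0,0,-0.5,0,0,0,0]

```text
t: 10.9
tool_pos: [0.4531, 0.1686, 0.0759]
tool_rot: [-2.668, -1.654, 0.006]
contact_force: [-0.2, 1.0, 1.2]
opening: 0.026
```

Run:
```python
from h import *
delta([.453,.1685,.0755],63.6)
```

```text
t 10.9 tcp [0.4531 0.1686 0.0759] yaw 63.57 tilt 0.26 shift [-0.0002 -0.      0.0004] turn -0.025878452271001606 F [-0.2  1.   1.2] M [0.05 0.07 0.01] open 0.026
```

Call:
move_arm:
  deltas: [-0.5,0,0,-0.004,0,-0.5,0,0,-0.008,0,-0.5,0,0,-0.014,0,-0.5,0,0,-0.022,0,-0.5,0,0,-0.035,0,-0.5,0,0,-0.05,0,-0.5,0,0,-0.07,0,-0.5,0,0,-0.07,0]

```text
t: 11.7
tool_pos: [0.4559, 0.1691, 0.1503]
tool_rot: [2.67, 1.655, 0.006]
contact_force: [0.5, 1.0, -0.3]
opening: 0.026
```

Run:
```python
from h import *
delta([.635,.268,.146],None)
im=save('scene','s6')[:,:,::-1];t=save('top','t6')[:,:,::-1]
k=lambda a:cv2.resize(a,None,fx=5,fy=5,interpolation=2)
cv2.imwrite('pics/c6.png',np.hstack([k(im[185:285,283:363]),k(im[205:305,190:270])]))
```

```text
t 11.7 tcp [0.4559 0.1691 0.1503] yaw 63.58 tilt 0.2 shift [0.1682 0.1164 0.005 ] turn None F [ 0.5  1.  -0.3] M [-0.04 -0.03  0.01] open 0.026
```

View pics/c6.png

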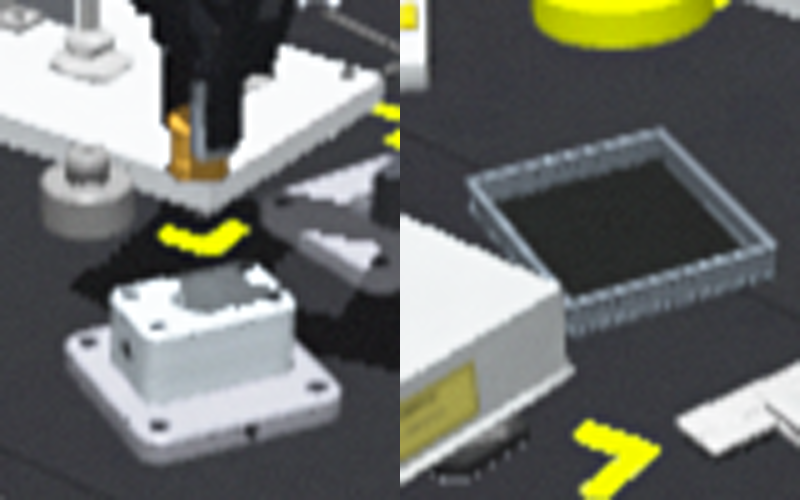

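The crop shows the bush held upright, the housing flat on the stand and the tray clear. The tray rim corners are at scene (204,241), (242,231), (264,254) and (224,265).

Run:
```python
from h import *
t=cv2.imread('pics/t0_full.png')
r=rect('top',blob(t,(195,265,110,190),lambda c,h:c.max(2)>95),.016)[3]
S=[(204,241.4),(242,231),(264.4,253.6),(224,265)]
for c in r:
    p=proj('scene',[*c,.016]);s=min(S,key=lambda q:np.hypot(*(p-q)));a=proj('top',[*c,.016])
    print(np.round(c,3),p.round(1),s,tri(('top',*a),('scene',*s)).round(3))
delta([.640,.269,.15])
```

```text
[0.558 0.243] [266.9 253.9] (264.4, 253.6) [0.56  0.244 0.016]
[0.686 0.196] [242.6 229.7] (242, 231) [0.687 0.196 0.012]
[0.723 0.295] [201.3 240.3] (204, 241.4) [0.72  0.293 0.014]
[0.594 0.342] [222.6 266.8] (224, 265) [0.593 0.34  0.021]
t 11.8 tcp [0.4539 0.1687 0.1469] yaw 63.57 tilt 0.15 shift [ 0.1726  0.122  -0.0035] turn None F [-0.7 -0.2 -0.8] M [-0.03  0.04  0.02] open 0.0259
```

The tray rim triangulates to z of about 0.016, which agrees. I'll carry the bush over.

Call:
move_arm:
  deltas: [-0.5,0.015,0.01,0,0,-0.5,0.043,0.03,0,0,-0.5,0.077,0.054,0,0,-0.5,0.11,0.078,0,0,-0.5,0.143,0.101,0,0,-0.5,0.162,0.115,0,0,-0.5,0.1726,0.122,0,0,-0.5,0.1726,0.122,0,0,-0.5,0.1726,0.122,0.02,0,-0.5,0.1726,0.122,0.02,0]

```text
t: 12.8
tool_pos: [0.637, 0.268, 0.1222]
tool_rot: [-2.667, -1.653, 0.014]
contact_force: [-0.7, -0.2, -2.1]
opening: 0.026
```

Call:
move_arm:
  deltas: [-0.5,0,0,0,0,-0.5,0,0,0,0]

```text
t: 13.0
tool_pos: [0.6362, 0.2676, 0.1218]
tool_rot: [-2.667, -1.652, 0.017]
contact_force: [0.3, 0.6, -0.9]
opening: 0.0258
```

Run:
```python
from h import *
delta([.640,.269,.043])
im=save('scene','s7')[:,:,::-1]
delta([.640,.269,.043])
cv2.imwrite('pics/c7.png',cv2.resize(im[185:285,183:283],None,fx=6,fy=6,interpolation=2))
```

```text
t 13.0 tcp [0.6362 0.2676 0.1218] yaw 63.56 tilt 0.65 shift [0.0035 0.0035 0.0788] turn None F [ 0.3  0.6 -0.9] M [0.03 0.06 0.01] open 0.0258
t 13.05 tcp [0.6366 0.2678 0.1225] yaw 63.57 tilt 0.58 shift [0.0031 0.0031 0.0794] turn None F [-0.7 -0.3 -0.9] M [ 0.   -0.06  0.04] open 0.0255
```

View pics/c7.png

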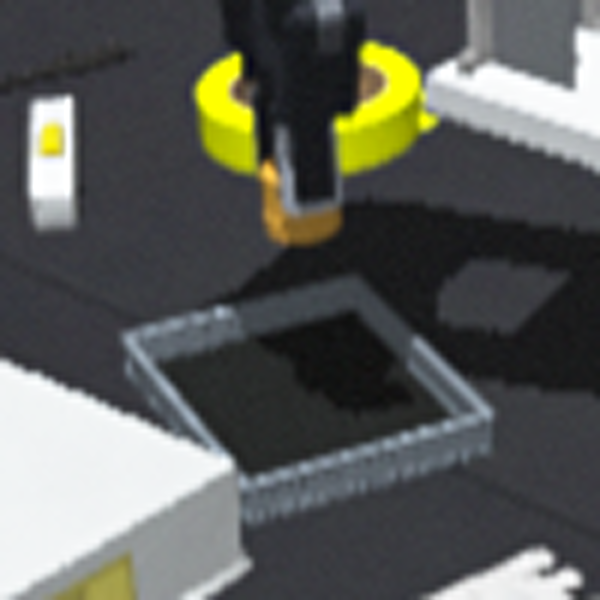

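The crop shows the bush upright above the tray middle. I'll lower it.

Call:
move_arm:
  deltas: [-0.5,0.002,0.002,0.015,0,-0.5,0.002,0.002,0.035,0,-0.5,0.002,0.002,0.055,0,-0.5,0.002,0.002,0.067,0,-0.5,0.002,0.002,0.073,0,-0.5,0.002,0.002,0.073,0,-0.5,0.002,0.002,0.073,0]

```text
t: 13.75
tool_pos: [0.6393, 0.2687, 0.0503]
tool_rot: [-2.668, -1.653, 0.012]
contact_force: [-0.1, 0.5, -0.6]
opening: 0.0261
```

Run:
```python
from h import *
delta([.640,.269,.043])
```

```text
t 13.75 tcp [0.6393 0.2687 0.0503] yaw 63.56 tilt 0.5 shift [0.0006 0.0006 0.0073] turn None F [-0.1  0.5 -0.6] M [-0.01 -0.01  0.05] open 0.0261
```

Call:
move_arm:
  deltas: [-0.5,0,0,0.001,0,-0.5,0,0,0.002,0,-0.5,0,0,0.003,0,-0.5,0,0,0.004,0,-0.5,0,0,0.005,0,-0.5,0,0,0.006,0,-0.5,0,0,0.007,0,-0.5,0,0,0.007,0]

```text
t: 14.55
tool_pos: [0.6391, 0.2687, 0.0431]
tool_rot: [-2.668, -1.653, 0.013]
contact_force: [0.7, -0.3, -0.2]
opening: 0.026
```

Run:
```python
from h import *
delta([.640,.269,.043])
```

```text
t 14.55 tcp [0.6391 0.2687 0.0431] yaw 63.56 tilt 0.51 shift [0.0007 0.0006 0.0001] turn None F [ 0.7 -0.3 -0.2] M [ 0.03 -0.02 -0.04] open 0.026
```

Call:
move_arm:
  deltas: [-0.5,0,0,0.001,0,-0.5,0,0,0.002,0,-0.5,0,0,0.003,0,-0.5,0,0,0.003,0]

```text
t: 14.95
tool_pos: [0.6393, 0.2688, 0.0428]
tool_rot: [-2.667, -1.653, 0.014]
contact_force: [-6.7, -2.7, 11.4]
opening: 0.0263
```

Run:
```python
from h import *
delta([.640,.269,.038])
```

```text
t 14.95 tcp [0.6393 0.2688 0.0428] yaw 63.57 tilt 0.55 shift [0.0005 0.0005 0.0048] turn None F [-6.7 -2.7 11.4] M [-0.4   1.13 -0.04] open 0.0263
```

Floor contact came at 0.043 as predicted. I'll relax, open and withdraw.

Call:
move_arm:
  deltas: [-0.5,0,0,0,0,-0.5,0,0,0,0,-0.3,0,0,0,0,-0.1,0,0,0,0,0.1,0,0,0,0,0.1,0,0,0,0,0.1,0,0,-0.02,0,0.1,0,0,-0.05,0,0.1,0,0,-0.09,0,0.1,0,0,-0.13,0]

```text
t: 15.95
tool_pos: [0.6401, 0.2688, 0.1734]
tool_rot: [-2.667, -1.653, 0.016]
contact_force: [-0.1, 0.3, 0.1]
opening: 0.047
```

Call:
move_arm:
  deltas: [0.1,-0.02,-0.01,-0.02,0,0.1,-0.05,-0.03,-0.03,0,0.1,-0.08,-0.05,-0.04,0,0.1,-0.08,-0.05,-0.04,0,0.1,-0.08,-0.05,-0.04,0]

```text
t: 16.45
tool_pos: [0.5601, 0.2195, 0.2149]
tool_rot: [-2.668, -1.653, 0.014]
contact_force: [0.5, 0.1, -0.2]
opening: 0.0469
```

Run:
```python
from h import *
delta([.640,.269,.038])
im=save('scene','s8')[:,:,::-1]
b=blob(im,(200,270,215,270),lambda c,h:brass(c,h)&(h[...,0]<24)&(c.max(2)>60))
print(b.min(0),b.max(0));u=(b[:,0].min()+b[:,0].max())/2
print(onz('scene',u,b[:,1].mean(),.016).round(4),[proj('scene',[.6395,.2688,z]).round(1) for z in(.003,.029)])
k=lambda a,n:cv2.resize(a,None,fx=n,fy=n,interpolation=2)
cv2.imwrite('pics/c8.png',k(im[190:310,190:350],5))
```

```text
t 16.45 tcp [0.5601 0.2195 0.2149] yaw 63.56 tilt 0.56 shift [0.081  0.0509 0.176 ] turn None F [ 0.5  0.1 -0.2] M [-0.03  0.01 -0.  ] open 0.0469
[226.3125 238.9375] [240.3125 255.6875]
[0.6397 0.2695 0.016 ] [array([233.9, 251.9]), array([233.2, 242.2])]
```

View pics/c8.png

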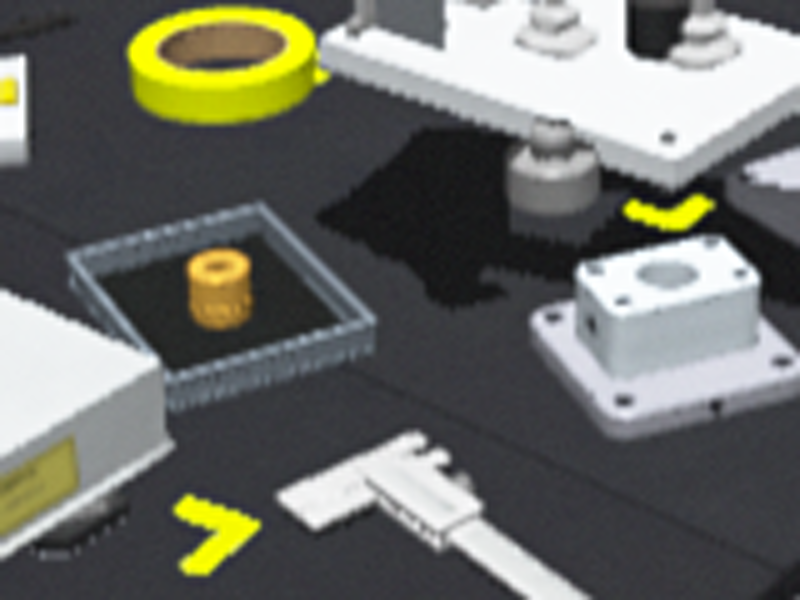

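The crop shows the bush upright in the tray at (218,290), the housing flat on the stand, and the weight and calliper in place. I'll hand in.

```bash
python3 -c "
from station import order;print(order.finish_job())"
```

```text
the job is handed in; nothing more can be done
None
```

The bush is out of its housing and standing upright in the grey tray, and the housing is sitting flat on the 20 mm stand. I handed the job in at about 16.5 s of the 64 s; the hand-in gives no verdict.

**What I did:** I took the block farthest from the base, the one with brass showing, and lowered it over the narrower post. It passed the height where a miss would have touched. Pressing continued until the housing sat on the plate at the predicted height, with about 17 N at the wrist. I then gripped the bush by its proud end, lifted it out and lowered it into the tray until it touched the floor, again at the predicted height.

**Last checks:**
- **Bush:** it stands near the tray centre, seen at (0.640, 0.270) against a tray centre of about (0.640, 0.269).
- **Housing and bystanders:** the housing looks flat on the stand. The weight and calliper look untouched; the hex key was out of the last picture, but the arm went nowhere near it. The gripper is well clear.

**What disagreed:**
- **Post position:** the two cameras disagreed by about 6 mm on where the post stood. I used the top view, and the post went straight into the hole.
- **Overshoot:** one descent over the bush went about 5 mm too low, with a light 3 N touch. I backed off before gripping.
- **Press force not recorded:** I only read the force between moves, so the peak while the bush was being pushed loose was not seen.

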